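# Clear the soldering blocks off the vial rack and put the finished rings away

### The job

Somebody left the two white soldering blocks lying on top of the vial rack: first put both back on the wooden soldering board, lying flat side by side. Then put the finished signet rings away, each in a vial of its own: flip a vial's cap open, put the ring in, and press the cap fully shut again. Leave every vial shut and the other things on the bench where they are.

Things in the scene. Friction and masses are not known exactly. Their poses are not given: they have to be found in the camera images.
- rack: wooden block 280 mm long (y), 56 mm wide (x), 30 mm high, fixed to the bench, holding four clear flip-top vials in a row, 68 mm apart (vial0 at y = +102 mm, then +34, -34, -102). Origin: centre of its underside; its x points away from the robot, from the tabs to the hinges. It stands left or right of the board.
- vial0_mouth (a point): centre of vial 0's mouth, at rim height 68 mm above the bench; axes as the rack's. Vial: outside 40 mm across, bore 35 mm across, foam floor 37 mm below the rim; its collar is 43 mm across. Fixed in the rack.
- vial1_mouth (a point): centre of vial 1's mouth, at rim height 68 mm above the bench; axes as the rack's. Vial: outside 40 mm across, bore 35 mm across, foam floor 37 mm below the rim; its collar is 43 mm across. Fixed in the rack.
- vial2_mouth (a point): centre of vial 2's mouth, at rim height 68 mm above the bench; axes as the rack's. Vial: outside 40 mm across, bore 35 mm across, foam floor 37 mm below the rim; its collar is 43 mm across. Fixed in the rack.
- vial3_mouth (a point): centre of vial 3's mouth, at rim height 68 mm above the bench; axes as the rack's. Vial: outside 40 mm across, bore 35 mm across, foam floor 37 mm below the rim; its collar is 43 mm across. Fixed in the rack.
- cap0 (a joint): opening angle of vial 0's white cap: 0 shut, 1.57 upright, 2.0 rad fully open (leaning back). Stiff hinge (0.05 N m): the cap stays where it is left and must be pushed down until it is home. The hinge line is parallel to the rack's y, at rim height, 22 mm from the vial's axis on the rack's +x side.
- cap1 (a joint): opening angle of vial 1's white cap: 0 shut, 1.57 upright, 2.0 rad fully open (leaning back). Stiff hinge (0.05 N m): the cap stays where it is left and must be pushed down until it is home. The hinge line is parallel to the rack's y, at rim height, 22 mm from the vial's axis on the rack's +x side.
- cap2 (a joint): opening angle of vial 2's white cap: 0 shut, 1.57 upright, 2.0 rad fully open (leaning back). Stiff hinge (0.05 N m): the cap stays where it is left and must be pushed down until it is home. The hinge line is parallel to the rack's y, at rim height, 22 mm from the vial's axis on the rack's +x side.
- cap3 (a joint): opening angle of vial 3's white cap: 0 shut, 1.57 upright, 2.0 rad fully open (leaning back). Stiff hinge (0.05 N m): the cap stays where it is left and must be pushed down until it is home. The hinge line is parallel to the rack's y, at rim height, 22 mm from the vial's axis on the rack's +x side.
- cap0_tab (a point): where to pinch the tab of cap 0: 56 mm from the hinge, 2.5 mm above the rim when shut. The cap is a disc 43 mm across, 6 mm thick, its underside on the rim when shut; the tab juts 20 mm out from the disc on the rack's -x side (it ends 63 mm from the hinge), 10 mm wide along the rack's y, 5 mm thick.
- cap1_tab (a point): where to pinch the tab of cap 1: 56 mm from the hinge, 2.5 mm above the rim when shut. The cap is a disc 43 mm across, 6 mm thick, its underside on the rim when shut; the tab juts 20 mm out from the disc on the rack's -x side (it ends 63 mm from the hinge), 10 mm wide along the rack's y, 5 mm thick.
- cap2_tab (a point): where to pinch the tab of cap 2: 56 mm from the hinge, 2.5 mm above the rim when shut. The cap is a disc 43 mm across, 6 mm thick, its underside on the rim when shut; the tab juts 20 mm out from the disc on the rack's -x side (it ends 63 mm from the hinge), 10 mm wide along the rack's y, 5 mm thick.
- cap3_tab (a point): where to pinch the tab of cap 3: 56 mm from the hinge, 2.5 mm above the rim when shut. The cap is a disc 43 mm across, 6 mm thick, its underside on the rim when shut; the tab juts 20 mm out from the disc on the rack's -x side (it ends 63 mm from the hinge), 10 mm wide along the rack's y, 5 mm thick.
- block0: white soldering block 50 (x) x 125 (y) x 25 mm, 0.14 kg, lying at first across the shut caps of two vials (its underside 74 mm above the bench, its long side along the rack); origin: centre of its underside.
- block1: white soldering block 50 (x) x 125 (y) x 25 mm, 0.14 kg, lying at first across the shut caps of two vials (its underside 74 mm above the bench, its long side along the rack); origin: centre of its underside.
- board: wooden soldering board 170 (x) x 200 (y) x 12 mm, fixed to the bench; origin: centre of its underside, so its top is 12 mm above the origin.
- ring0: finished brass signet ring lying on its side on the bench in front of the rack and board: band 22 mm outside, 17 mm inside, 9 mm high, with a flat bezel 13 mm wide that reaches to 13.75 mm from the centre on its +x side; 14 g. Origin: centre of the band at its underside. Two to four rings are there; None from the start if it is absent.
- ring1: finished brass signet ring lying on its side on the bench in front of the rack and board: band 22 mm outside, 17 mm inside, 9 mm high, with a flat bezel 13 mm wide that reaches to 13.75 mm from the centre on its +x side; 14 g. Origin: centre of the band at its underside. Two to four rings are there; None from the start if it is absent.
- ring2: finished brass signet ring lying on its side on the bench in front of the rack and board: band 22 mm outside, 17 mm inside, 9 mm high, with a flat bezel 13 mm wide that reaches to 13.75 mm from the centre on its +x side; 14 g. Origin: centre of the band at its underside. Two to four rings are there; None from the start if it is absent.
- ring3: finished brass signet ring lying on its side on the bench in front of the rack and board: band 22 mm outside, 17 mm inside, 9 mm high, with a flat bezel 13 mm wide that reaches to 13.75 mm from the centre on its +x side; 14 g. Origin: centre of the band at its underside. Two to four rings are there; None from the start if it is absent.
- loupe: folded jeweller's loupe, a steel disc 32 mm across and 20 mm high with a grip, lying on the bench; loose, not to be moved. Origin: middle of its underside.
- dapping_block: steel dapping cube, 40 mm a side; loose, not to be moved. Origin: middle of its underside.
- pliers: flat-nose pliers with plastic grips, about 135 mm long (x), 55 mm wide, 14 mm high; loose, not to be moved. Origin: middle of its underside.
- graver: tool with a wooden handle, 150 mm long (x), 26 mm thick; loose, not to be moved. Origin: middle of its underside.
Things that resemble listed ones, but are neither listed nor needed, are in the scene too. Leave any black look-alike of the block1 alone. Leave any orange look-alike of the block0 alone.

How it is judged:
By the outcome, as a careful person would: the job done as asked, in the order asked, and still so for the second after the job is handed in, with the robot touching nothing.
Of ring0, ring1, ring2, ring3 only 2 to 4 are there at a start; the rules pass over those that are not, and their reading is None.
At some moment in a run one of ring0, ring1, ring2, ring3 may be knocked a few centimetres aside while the robot is not near it.
Once in a run the grip may slacken for a moment while it holds something.
It also fails if it takes over 210 s, if anything falls off the work surface, if the arm or the gripper's body presses on something with over 40 N, if the wrist force passes 120 N, or if a joint passes its speed limit or range.

### The arm

A 7-joint arm with a two-finger parallel gripper is mounted at the origin on the work surface. World frame = base frame: x ahead of the robot, y to its left, z up, the work surface at z = 0. Lengths are in m, angles in rad, forces in N, time in s.
With the tool pointing down it reaches from about 0.4 to 0.85 m from the base axis. Payload 10.4 kg.
Tool frame: the origin (TCP) lies at the very end of the fingers, on their centre line; the grasp point (between the pads) lies 19 mm behind it; z points along the fingers, y is the line along which they close (so a half turn about z gives the same grasp; the last joint's range is limited). The gripper opens to 87 mm and grips with 3 to 60 N. Pads are 19 mm wide; open, the fingers measure 117 mm over their backs; the gripper's body (75 mm by 190 mm) begins 51 mm behind the grasp point.
Start: joints at [-1.302, 0.332, -0.065, 1.46, 0.022, 1.35, -0.088], TCP at [0.18, 0.599, 0.223] pointing down, gripper open.
Joint ranges: [-2.6, 2.6], [-0.5, 2.12], [-1.47, 1.34], [0.16, 2.42], [-1.27, 4.41], [0.06, 2.06], [-2.6, 2.6]. Speed limits (rad/s): [2.22, 2.22, 2.79, 2.79, 3.14, 3.14, 3.14].

### API

Orientations are given as a unit quaternion [x, y, z, w].
In Python, from bench import read_state, cams, workorder gives the robot as it stands.
- The arm moves only by the shell command python3 -m crank 'ROWS' [FORCE]. ROWS is text: rows parted by semicolons, each of 5 numbers parted by spaces: the shift along the tool's x, y, z scaled (see below), then the turn about the tool's z scaled (see below), then the opening, from -1 (shut) to 1 (fully open). In form: dx dy dz yaw jaw; .... A call has 1 to 10 rows; each row shifts and turns the commanded pose from where the row before left it, along the tool's axes as they then stand; what a row does not reach is not made up. The controller multiplies each number of a shift by 200 mm and each number of a turn by 90 degrees. A row lasts 1/10 s, in which the tool goes at most 50 mm and 8.59 degrees, less where a joint would pass 70% of its speed; a pose out of reach is approached as far as the arm can. A call with a number of a shift or a turn outside -1 to 1 is refused whole. A call with a gripper value outside its range is refused whole. The fingers move at their own pace and stop on an object; FORCE is the grip in N (left out, the last holds). Time passes only in rows, so rows that do not move let the fingers close. It gives the time, the measured TCP pose, the force, the opening and the grip force at its end, in the units of the state.
- read_state(): the state, without advancing time (a new reading comes with each control period).
- cams.camera(name): name is "scene" or "top" or "wrist"; returns a dict with "img" (400x640x3 uint8, blue, green, red), "K" (3x3 intrinsics, pixels), "xyz" and "attitude" of the camera in the world; the wrist camera has in their place "mount" (4x4, takes a point from camera to tool coordinates, whose origin is the TCP and whose axes are the flange's). Camera axes: x right, y down, z forward; pixel columns grow to the right and rows downward; lengths in m; the calibration is good to about 2 mm. A picture is of the moment at which its call begins: read the wrist's pose just before it. There is no depth.
- workorder.close_job(): hands the job in; it is judged then, once.
The state is a dict: "time": time; "joint_positions": joint angles; "joint_vel": joint speeds; "joint_torque": joint torques, N m; "ee_pos": TCP position; "eef_rot": TCP orientation; "ft_force": force on the tool from outside, world axes, zero at the start; "torque": the same for the moment, N m; "width": finger opening in m; "grip_force": force on a finger pad.
Only numpy, scipy, OpenCV 4.12 (cv2) and the standard library are available. Lean on these libraries where they do the work, as an engineer would, in place of code of your own. Each camera call takes 0.05 s, during which the arm holds its last target. There are 200 camera calls.

## Working session

There is one attempt and no reset: what is moved stays moved. The work goes in short steps, Python scripts to look and compute and a shell command to move; the robot and the scene stay as the last step left them, time stands still between calls to the robot, and variables do not carry over. Pictures are saved under pics/ and viewed, at most 14 in all, crops included, and the job is handed in when it is done.

```bash
ls; mkdir -p pics; python3 - <<'E'
from bench import read_state,cams,workorder
import cv2,numpy as np
s=read_state();print(s)
for n in ["scene","top"]:
    c=cams.camera(n);cv2.imwrite(f"pics/{n}0.png",c["img"]);print(n,c["K"],c["xyz"],c["attitude"])
c=cams.camera("wrist");print(c["K"],c["mount"])
E
```

```text
pics
{'time': 0.0, 'joint_positions': array([-1.30160518,  0.33284307, -0.0646764 ,  1.46095335,  0.02161305,
        1.34990217, -0.08851125]), 'joint_vel': array([ 0.00054957, -0.00037407,  0.00034787,  0.00070532, -0.00127314,
       -0.00168646, -0.00125442]), 'joint_torque': array([-1.19406759e-04, -6.23232150e+01,  2.45650409e-02, -3.89922452e+01,
       -6.14316668e-02,  3.94080975e-02,  1.45987897e-04]), 'ee_pos': array([0.17970364, 0.59819792, 0.22176613]), 'eef_rot': array([ 1.45383189e-01,  9.89375172e-01, -7.02633037e-04, -5.91662015e-05]), 'ft_force': array([-0.36591081,  0.70099095,  0.09247133]), 'torque': array([-0.00831593, -0.02143762,  0.06565662]), 'grip_force': 0.0, 'width': 0.08667132314245841}
scene [[385.06490489   0.         323.93573931]
 [  0.         385.06490489 200.48312388]
 [  0.           0.           1.        ]] [ 0.66817665 -0.40404515  0.92895605] [ 0.93365547  0.23359591 -0.06135387 -0.26449218]
top [[520.13630466   0.         318.90651054]
 [  0.         520.13630466 194.1439866 ]
 [  0.           0.           1.        ]] [0.19190973 0.05170681 1.62832298] [ 0.70715097 -0.7034924   0.04902391 -0.05130887]
[[289.71489663   0.         321.55375217]
 [  0.         289.71489663 196.55001139]
 [  0.           0.           1.        ]] [[-9.43658280e-04 -9.69677046e-01 -2.44388085e-01  6.60983753e-02]
 [ 9.99998043e-01 -1.34005925e-03  1.45575126e-03  5.06481076e-04]
 [-1.73910310e-03 -2.44386233e-01  9.69676412e-01 -1.61490647e-01]
 [ 0.00000000e+00  0.00000000e+00  0.00000000e+00  1.00000000e+00]]
```

View pics/scene0.png

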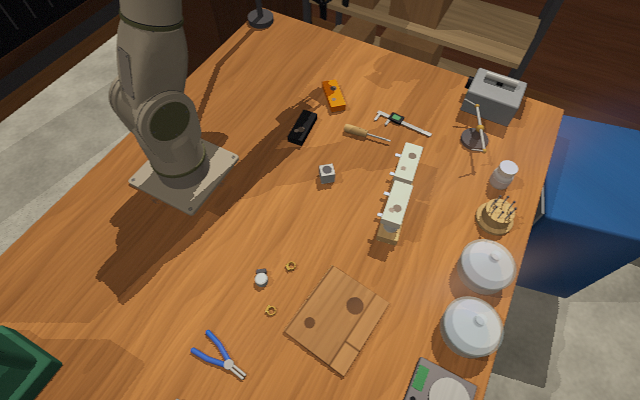

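View pics/top0.png

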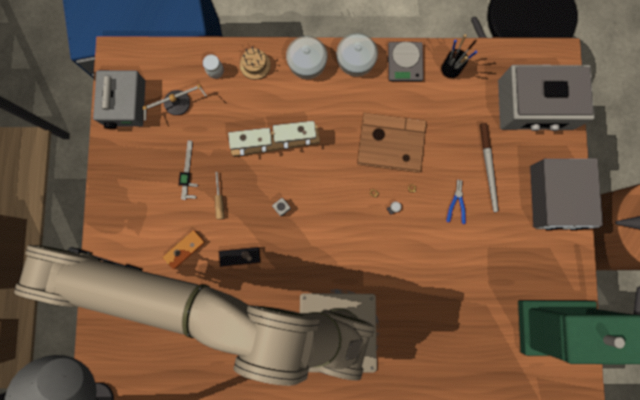

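The scene view shows the blocks on the rack at about (408,163) and (397,205), with tabs on their left side. The board is at (337,320) and two rings are at (291,266) and (270,311). The loupe is at (261,278), the dapping cube at (327,173), the pliers at (220,357) and the graver at (365,133). The top view agrees, with the arm over the start corner.

```bash
cat > h.py <<'E'
from bench import read_state,cams,workorder
import cv2,numpy as np
from scipy.spatial.transform import Rotation as R
def pose(s=None):
    s=s or read_state(); T=np.eye(4);T[:3,:3]=R.from_quat(s["eef_rot"]).as_matrix();T[:3,3]=s["ee_pos"];return T
def grab(n,save=None):
    T=pose(); c=cams.camera(n)
    if n=="wrist": M=T@np.array(c["mount"])
    else:
        M=np.eye(4);M[:3,:3]=R.from_quat(c["attitude"]).as_matrix();M[:3,3]=c["xyz"]
    if save: cv2.imwrite("pics/"+save,c["img"])
    return c["img"],np.array(c["K"]),M
def ray(uv,K,M,z):
    uv=np.atleast_2d(np.array(uv,float)); d=np.c_[uv,np.ones(len(uv))]@np.linalg.inv(K).T@M[:3,:3].T
    o=M[:3,3]; return o+d*((z-o[2])/d[:,2])[:,None]
def proj(P,K,M):
    P=np.atleast_2d(P); q=(P-M[:3,3])@M[:3,:3]@K.T; return q[:,:2]/q[:,2:]
def blobs(mask,amin,amax=1e9):
    cs,_=cv2.findContours(mask.astype(np.uint8),cv2.RETR_EXTERNAL,cv2.CHAIN_APPROX_NONE)
    return sorted([c for c in cs if amin<=cv2.contourArea(c)<=amax],key=cv2.contourArea,reverse=True)
def rect(c,K,M,z):
    P=ray(c.reshape(-1,2),K,M,z)[:,:2]
    (cx,cy),(w,h),a=cv2.minAreaRect((P*1000).astype(np.float32))
    if w>h: w,h,a=h,w,a+90   # a-> direction of the short side
    return np.round([cx,cy,w,h,(a+90)%180-90],1)
def go(p,yaw=None):
    """steps (in the row units) from the pose now to world p; yaw = wanted world angle of tool y"""
    T=pose(); d=T[:3,:3].T@(np.array(p)-T[:3,3])/0.2
    e=T[:3,1]; now=np.degrees(np.arctan2(e[1],e[0])); o=""
    if yaw is not None:
        dy=(yaw-now+90)%180-90; o=f"tool y now {now:.1f}, turn world {dy:.1f} -> yaw total {-dy/90:.3f}"
    print("pos",T[:3,3].round(4),"d",d.round(3),o)
E
python3 - <<'E'
from h import *
for n in ["scene","top"]:
    I,K,M=grab(n); hsv=cv2.cvtColor(I,cv2.COLOR_BGR2HSV); H,S,V=cv2.split(hsv)
    print(n,"down?",M[:3,2].round(2))
    w=(S<60)&(V>170)
    for c in blobs(w,60):
        r=rect(c,K,M,.099)
        if .4<r[0]/1000<.85 and abs(r[1])<500: print(" white z99",r,cv2.boundingRect(c))
    b=(H>15)&(H<35)&(S>120)&(V>90)
    for c in blobs(b,4,400):
        r=rect(c,K,M,.006)
        if .25<r[0]/1000<.85 and abs(r[1])<500: print(" brass",r,cv2.boundingRect(c),cv2.contourArea(c))
I,K,M=grab("scene");a=cv2.resize(I[130:390,180:440],None,fx=2.2,fy=2.2,interpolation=cv2.INTER_CUBIC)
cv2.imwrite("pics/c1.png",a)
E
```

```text
scene down? [-0.24  0.47 -0.85]
 white z99 [593.9 134.1  64.5 123.5   6.9] (377, 180, 36, 45)
 white z99 [571.3 268.2  65.6 123.3   6.9] (390, 142, 33, 39)
 white z99 [822.8 377.2  45.   45.7  56.7] (500, 160, 18, 15)
 white z99 [ 462.6 -383.8   16.6   48.8   78. ] (224, 359, 22, 20)
 white z99 [ 406.5 -199.1   23.5   25.1  -61.9] (255, 273, 12, 11)
 white z99 [555.3 388.4  11.1  89.7  85.8] (402, 121, 30, 15)
 brass [609.3  87.4  51.6  55.  -80.5] (376, 223, 22, 22) 204.5
 brass [374.1 378.6  31.1  76.9 -76.7] (344, 124, 24, 12) 91.0
 brass [ 441.2 -232.3   21.9   25.3  -85.5] (265, 305, 12, 11) 73.5
 brass [ 424.6 -111.6   21.7   25.8  -61.8] (285, 261, 11, 9) 62.5
 brass [ 634.7 -260.8   15.2   28.7  -19.7] (331, 357, 14, 11) 28.5
 brass [ 637.5 -230.5   13.7   27.4   -9.7] (340, 345, 11, 13) 18.5
 brass [759.9 491.8  11.7  12.4 -61.6] (482, 149, 5, 4) 7.5
 brass [ 642.8 -205.7    8.7    9.2  -64.3] (349, 339, 5, 5) 7.0
 brass [ 643.1 -192.4   10.2   12.5  -88.2] (351, 333, 7, 6) 6.5
 brass [837.5 309.8   5.7  20.1 -19.4] (491, 203, 5, 6) 5.0
top down? [ 0.14  0.   -0.99]
 white z99 [581.8 268.5  45.5 120.9   7. ] (229, 129, 41, 19)
 white z99 [603.9 133.9  45.4 120.4   7. ] (274, 122, 41, 19)
 white z99 [822.1 393.9  40.8  44.4  47.4] (203, 55, 15, 14)
 brass [835.5 253.8  50.   94.2  47.1] (245, 54, 25, 25) 79.5
 brass [383.2 371.3  18.8  67.  -88.1] (216, 196, 7, 22) 48.0
 brass [580.1 200.5  17.6  42.    8.6] (268, 143, 14, 7) 33.5
 brass [587.2 130.1   8.8  42.5   8.6] (290, 142, 14, 4) 21.5
 brass [564.9 270.2   8.9  42.6   7.6] (246, 148, 14, 5) 19.5
 brass [5.567e+02 3.258e+02 1.630e+01 1.920e+01 3.000e-01] (232, 150, 7, 6) 17.0
 brass [ 4.433e+02 -2.344e+02  1.600e+01  2.220e+01  3.000e-01] (408, 186, 8, 6) 11.5
 brass [597.9  69.8  13.6  29.6  34.7] (311, 136, 8, 7) 11.0
 brass [ 425.2 -120.7    6.7   15.8   45.1] (374, 192, 5, 5) 5.5
```

View pics/c1.png

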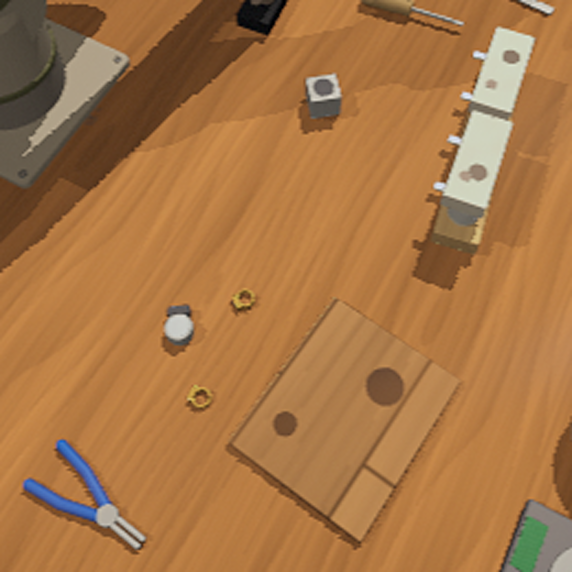

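The blocks measure about (582,268) and (604,134) mm, the rack is yawed roughly 7–9°, and exactly two rings show up, near (425,-113) and (442,-233). I'll move to a wrist view over the rack.

```bash
python3 -m crank '0 0 -.04 -.067 1;0 0 -.04 -.067 1;0 0 -.04 -.067 1;0 0 -.02 -.067 1;-.12 -.18 0 0 1;-.12 -.18 0 0 1;-.12 -.18 0 0 1;-.12 -.18 0 0 1;-.12 -.18 0 0 1;-.12 -.18 0 0 1' 20
python3 -m crank '-.12 -.18 0 0 1;-.12 -.18 0 0 1;-.12 -.18 0 0 1;-.12 -.18 0 0 1;-.12 -.18 0 0 1;-.12 -.18 0 0 1;0 0 0 0 1;0 0 0 0 1;0 0 0 0 1'
python3 - <<'E'
from h import *
go([.53,.2,.25],97)
I,K,M=grab("wrist","w1.png"); H,S,V=cv2.split(cv2.cvtColor(I,cv2.COLOR_BGR2HSV))
for c in blobs((S<60)&(V>150),60): print(rect(c,K,M,.099),rect(c,K,M,.0705),cv2.boundingRect(c),cv2.contourArea(c))
# board from the scene view
I,K,M=grab("scene")
P=np.array([[338,298],[460,380],[358,545],[230,447]])/2.2+[180,130]
Q=ray(P,K,M,.012);print("board",Q.round(4),Q.mean(0))
E
```

```text
time: 1.3
ee_pos: [0.3514, 0.4014, 0.2507]
eef_rot: [-0.065, 0.998, 0.0, 0.0]
ft_force: [0.3, -0.3, -0.2]
width: 0.0871
grip_force: 0.0
time: 2.2
ee_pos: [0.5203, 0.2085, 0.2504]
eef_rot: [-0.065, 0.998, 0.0, -0.0]
ft_force: [1.0, 0.7, -0.4]
width: 0.087
grip_force: 0.0
pos [0.5203 0.2085 0.2504] d [-0.042 -0.048  0.002] tool y now 97.5, turn world -0.5 -> yaw total 0.005
[575.7 132.7  42.2 124.1   7.4] [586.7 126.5  46.  135.4   7.4] (195, 206, 109, 36) 1977.5
[566.4 267.6  26.6 124.3  10.2] [576.6 273.7  29.  135.6  10.2] (313, 218, 109, 23) 1366.5
[392.5 180.6  32.6  32.9 -50.8] [386.8 178.8  35.6  35.9 -50.8] (288, 32, 44, 49) 1130.5
[602.5 262.5   6.4 294.7   7.4] [615.9 268.2   7.  321.5   7.4] (232, 256, 251, 6) 789.5
[ 398.3 -100.8   24.    25.1   35.7] [ 393.1 -128.2   26.2   27.3   35.7] (6, 9, 32, 28) 540.5
[433.  408.4  32.3  34.3  -3.4] [431.  427.4  35.2  37.5  -3.4] (507, 114, 34, 33) 384.5
[507.7 415.   10.5  46.2  85.9] [512.5 434.6  11.4  50.4  85.9] (495, 177, 23, 40) 329.0
[467.5 424.1  14.3  18.3  87.3] [468.6 444.5  15.6  19.9  87.3] (516, 154, 18, 19) 184.0
[455.  341.3   4.5  57.6 -83.4] [455.  354.2   4.9  62.8 -83.4] (448, 113, 11, 56) 147.5
[546.5 226.4  12.9  21.5   7.4] [554.8 228.8  14.1  23.5   7.4] (324, 204, 20, 12) 97.5
[537.7 288.9   7.9  16.8 -79.4] [545.3 296.9   8.6  18.4 -79.4] (386, 202, 8, 15) 97.5
[452.7 399.6   5.8  19.7  -3.4] [452.5 417.8   6.4  21.4  -3.4] (497, 142, 19, 9) 83.0
board [[ 0.5241 -0.0625  0.012 ]
 [ 0.6853 -0.0843  0.012 ]
 [ 0.6605 -0.2845  0.012 ]
 [ 0.5002 -0.2634  0.012 ]] [ 0.59252693 -0.17368735  0.012     ]
```

View pics/w1.png

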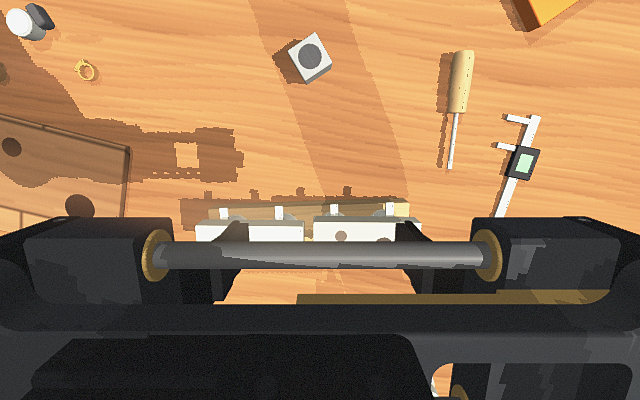

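The wrist camera looks toward the robot side. The tabs are at (223,212), (279,212), (334,209) and (389,209), and the fingers hide the area beyond row 220. I'll move further out so the rack is in view.

```bash
python3 -m crank '-.14 0 -.05 0 1;-.14 0 -.05 0 1;-.14 0 -.05 0 1;-.14 0 0 0 1;-.14 0 0 0 1;0 0 0 0 1;0 0 0 0 1;0 0 0 0 1'
python3 - <<'E'
from h import *
go([.66,.2,.27],97)
I,K,M=grab("wrist","w2.png"); H,S,V=cv2.split(cv2.cvtColor(I,cv2.COLOR_BGR2HSV))
for c in blobs((S<60)&(V>150),25):
  r=rect(c,K,M,.099)
  if r[0]>480: print(r,rect(c,K,M,.0705),cv2.boundingRect(c),cv2.contourArea(c))
E
```

```text
time: 3.1
ee_pos: [0.659, 0.226, 0.2809]
eef_rot: [-0.065, 0.998, 0.0, -0.0]
ft_force: [0.5, 0.7, 0.7]
width: 0.0873
grip_force: 0.0
pos [0.659  0.226  0.2809] d [ 0.012 -0.13   0.054] tool y now 97.5, turn world -0.5 -> yaw total 0.005
[596.8 135.7  61.7 125.1   7.4] [597.1 128.9  66.8 135.5   7.4] (194, 88, 111, 57) 4810.5
[574.6 268.5  62.3 124.    7.4] [573.  272.7  67.5 134.3   7.4] (313, 83, 110, 58) 4777.0
[815.3 136.8  50.4  73.2   7.3] [833.7 130.1  54.6  79.3   7.3] (213, 269, 54, 35) 1025.0
[554.9 422.2  10.6  80.2  85.9] [551.7 439.1  11.5  86.8  85.9] (487, 75, 34, 74) 600.5
[660.9 617.7  19.5  41.8 -67.5] [666.5 650.9  21.1  45.3 -67.5] (623, 205, 17, 30) 306.5
[749.8 330.8   4.2 233.2   7.3] [762.8 340.2   4.6 252.5   7.4] (302, 257, 181, 4) 170.5
[ 762.1 -147.1   18.4   51.2   25.4] [ 776.  -177.4   20.    55.5   25.4] (0, 219, 36, 17) 151.0
[482.9 347.7   4.4  60.  -83.4] [473.7 358.5   4.7  65.  -83.4] (450, 2, 11, 63) 148.0
[482.2 407.5   5.8  20.1  -4. ] [473.  423.2   6.3  21.7  -4. ] (500, 37, 19, 9) 89.0
[789.5 357.7  14.   14.9  32.1] [805.8 369.3  15.1  16.1  32.1] (402, 282, 12, 11) 49.5
[652.1 572.    3.7  23.5  78.5] [656.9 601.4   4.   25.5  78.5] (593, 201, 12, 18) 28.5
```

View pics/w2.png

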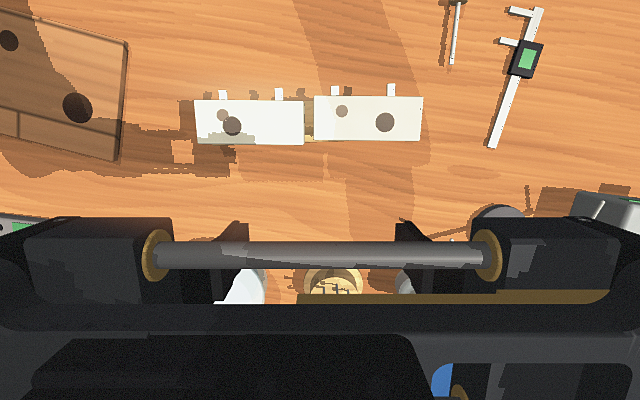

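The wrist view shows the blocks at (249,122) and (368,118). Tabs stick out toward the robot at columns 223, 279, 335 and 391.

```bash
python3 - <<'E'
from h import *
I,K,M=grab("wrist"); H,S,V=cv2.split(cv2.cvtColor(I,cv2.COLOR_BGR2HSV))
w=((S<60)&(V>150)).astype(np.uint8)
o=cv2.morphologyEx(w,cv2.MORPH_OPEN,np.ones((17,17)))
for c in blobs(o,2000): print("block",rect(c,K,M,.099),cv2.boundingRect(c))
t=w&(1-cv2.dilate(o,np.ones((3,3))))
tabs=[]
for c in blobs(t,20,200):
    x,y,ww,h=cv2.boundingRect(c)
    if 80<y<100: tabs.append((x+ww/2-.5,y)); print((x,y,ww,h))
P=ray(sorted(tabs),K,M,.073);print(P.round(4))
d=P[-1]-P[0];print("rack y len",np.linalg.norm(d),np.degrees(np.arctan2(d[1],d[0])))
go([.594,.134,.15],7);go([.58,.268,.15],7)
E
```

```text
block [581.5 269.8  48.7 122.8   7.4] (314, 96, 107, 45)
block [600.7 155.7  49.   85.7   6.5] (229, 100, 76, 45)
(218, 90, 10, 22)
(331, 85, 16, 22)
(275, 88, 8, 12)
(387, 83, 8, 12)
[[0.5705 0.0952 0.073 ]
 [0.5595 0.1618 0.073 ]
 [0.5469 0.2328 0.073 ]
 [0.5366 0.2943 0.073 ]]
rack y len 0.2019248109837992 99.65888071943479
pos [0.6592 0.2258 0.2813] d [ 0.383 -0.413  0.656] tool y now 97.4, turn world 89.6 -> yaw total -0.995
pos [0.6592 0.2258 0.2813] d [0.365 0.26  0.657] tool y now 97.4, turn world 89.6 -> yaw total -0.995
```

Both blocks fit the given sizes: A is at (581,269), B at (603,134), yaw 7.4°, and the rack yaw is 9.5°. I'll turn to grasp block A.

```bash
python3 -m crank '0 0 0 .091 1;0 0 0 .091 1;0 0 0 .091 1;0 0 0 .091 1;0 0 0 .091 1;0 0 0 .091 1;0 0 0 .091 1;0 0 0 .091 1;0 0 0 .091 1;0 0 0 .091 1' >/dev/null
python3 -m crank '0 0 0 .09 1;.09 -.12 .1 0 1;.09 -.12 .1 0 1;.09 -.12 .1 0 1;0 0 .1 0 1;0 0 .1 0 1;0 0 .1 0 1;0 0 0 0 1;0 0 0 0 1;0 0 0 0 1'
python3 -c "
from h import *
go([.581,.269,.080],7.4); print(read_state()['joint_positions'].round(2))"
```

```text
time: 5.2
ee_pos: [0.5821, 0.2699, 0.1622]
eef_rot: [0.66, 0.751, 0.001, 0.0]
ft_force: [-0.8, 0.0, -0.0]
width: 0.0871
grip_force: 0.0
pos [0.5821 0.2699 0.1622] d [-0.004 -0.007  0.411] tool y now 7.4, turn world -0.0 -> yaw total 0.000
[-0.9   0.43  0.52  1.52 -0.22  1.24 -0.22]
```

```bash
python3 -m crank '0 -.005 .1 0 1;0 0 .1 0 1;0 0 .1 0 1;0 0 .08 0 1;0 0 .03 0 1;0 0 0 0 1;0 0 0 0 1' 25
python3 -m crank '0 0 0 0 -1;0 0 0 0 -1;0 0 0 0 -1;0 0 0 0 -1;0 0 0 0 -1;0 0 0 0 -1;0 0 0 0 -1;0 0 0 0 -1;0 0 0 0 -1;0 0 0 0 -1'
```

```text
time: 5.9
ee_pos: [0.5811, 0.2697, 0.0795]
eef_rot: [0.66, 0.751, 0.001, 0.0]
ft_force: [-0.8, 0.3, -0.5]
width: 0.0872
grip_force: 0.0
time: 6.9
ee_pos: [0.5805, 0.2695, 0.0786]
eef_rot: [0.66, 0.751, 0.0, -0.0]
ft_force: [-0.3, 0.0, 1.6]
width: 0.0496
grip_force: 25.0
```

```bash
python3 -m crank '0 0 -.05 0 -1;0 0 -.1 0 -1;0 0 -.12 0 -1;0 0 -.12 0 -1;0 0 -.12 0 -1;0 0 0 0 -1;0 0 0 0 -1' 35
python3 - <<'E'
from h import *
I,K,M=grab("top")
Q=ray([[364.5,113],[426,121],[420,172],[357,165]],K,M,.012);print(Q.round(3),Q.mean(0))
I,K,M=grab("scene")
c=np.array([.592,-.172]);a=np.radians(-7);bx=np.array([np.cos(a),np.sin(a)]);by=np.array([-bx[1],bx[0]])
C=np.array([[*(c+sx*.085*bx+sy*.1*by),.012] for sx,sy in [(1,1),(1,-1),(-1,-1),(-1,1)]])
cv2.polylines(I,[proj(C,K,M).astype(int)],True,(0,0,255),1)
P=c+.037*bx;N=c-.037*bx;print(P,N)
go([*P,.18],-7)
cv2.imwrite("pics/c2.png",cv2.resize(I[130:390,220:480],None,fx=2.2,fy=2.2,interpolation=cv2.INTER_CUBIC))
E
```

```text
time: 7.6
ee_pos: [0.5806, 0.2695, 0.1809]
eef_rot: [0.66, 0.751, 0.0, 0.0]
ft_force: [1.0, 0.6, -1.4]
width: 0.0496
grip_force: 35.0
[[ 0.687 -0.087  0.012]
 [ 0.661 -0.284  0.012]
 [ 0.495 -0.261  0.012]
 [ 0.517 -0.062  0.012]] [ 0.58999858 -0.17374699  0.012     ]
[ 0.62872421 -0.17650917] [ 0.55527579 -0.16749083]
pos [0.5799 0.2693 0.1795] d [-2.242e+00 -4.500e-02 -1.000e-03] tool y now 7.4, turn world -14.4 -> yaw total 0.160
```

View pics/c2.png

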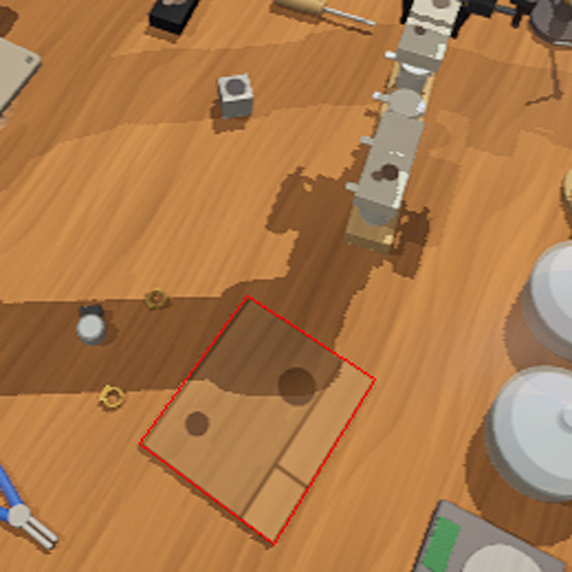

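The board outline drawn at (0.592,-0.172), yaw -7°, matches the picture, and block A is lifted. I'll carry it to the far half of the board.

```bash
python3 -m crank '0 0 0 .08 -1;0 0 0 .08 -1;-.15 .03 0 0 -1;-.21 .05 0 0 -1;-.21 .05 0 0 -1;-.21 .05 0 0 -1;-.21 .05 0 0 -1;-.21 .05 0 0 -1;-.21 .05 0 0 -1;-.21 .05 0 0 -1' 35 >/dev/null
python3 -m crank '-.21 .05 0 0 -1;-.21 .05 0 0 -1;-.14 .035 0 0 -1;0 0 0 0 -1;0 0 0 0 -1;0 0 0 0 -1'
python3 -c "
from h import *
go([.629,-.1765,.018],-7)"
```

```text
time: 9.3
ee_pos: [0.6296, -0.1741, 0.1797]
eef_rot: [0.748, 0.663, -0.0, -0.001]
ft_force: [0.4, 1.0, -1.5]
width: 0.0495
grip_force: 35.0
pos [ 0.6296 -0.1741  0.1797] d [-0.013 -0.001  0.809] tool y now -6.9, turn world -0.1 -> yaw total 0.001
```

```bash
python3 -m crank '-.01 0 .15 0 -1;0 0 .15 0 -1;0 0 .15 0 -1;0 0 .15 0 -1;0 0 .1 0 -1;0 0 .05 0 -1;0 0 .03 0 -1;0 0 .015 0 -1;0 0 0 0 -1;0 0 0 0 -1'
```

```text
time: 10.3
ee_pos: [0.63, -0.1779, 0.0225]
eef_rot: [0.749, 0.663, 0.001, 0.0]
ft_force: [-0.1, -0.3, -1.5]
width: 0.0494
grip_force: 35.0
```

```bash
python3 -c "
from h import *
go([.629,-.1765,.018],-7);print(read_state()['ft_force'])"
```

```text
pos [ 0.63   -0.1779  0.0225] d [ 0.006 -0.006  0.022] tool y now -7.0, turn world -0.0 -> yaw total 0.000
[-0.12113729 -0.25290348 -1.53600086]
```

```bash
python3 -m crank '0 0 .01 0 -1;0 0 .01 0 -1;0 0 0 0 -1;0 0 0 0 -1'; python3 -m crank '0 0 .004 0 -1;0 0 0 0 -1;0 0 0 0 .5;0 0 0 0 .5;0 0 0 0 .5;0 0 -.05 0 .5;0 0 -.15 0 .5;0 0 -.2 0 .5;0 0 -.2 0 .5;0 0 -.2 0 .5'
python3 - <<'E'
from h import *
go([.603,.134,.18],7.4)
E
```

```text
time: 10.7
ee_pos: [0.6294, -0.1778, 0.0175]
eef_rot: [0.749, 0.663, 0.0, -0.0]
ft_force: [0.5, 0.1, -1.3]
width: 0.0499
grip_force: 35.0
time: 11.7
ee_pos: [0.6292, -0.178, 0.1792]
eef_rot: [0.749, 0.662, 0.0, 0.0]
ft_force: [1.3, -0.8, -0.0]
width: 0.0654
grip_force: 0.0
pos [ 0.6292 -0.178   0.1792] d [ 1.532 -0.321 -0.004] tool y now -7.0, turn world 14.4 -> yaw total -0.160
```

```bash
python3 -m crank '0 0 0 -.08 1;0 0 0 -.08 1;.195 .009 0 0 1;.195 .009 0 0 1;.195 .009 0 0 1;.195 .009 0 0 1;.195 .009 0 0 1;.195 .009 0 0 1;.195 .009 0 0 1;.195 .009 0 0 1' >/dev/null
python3 -m crank '0 0 .05 0 1;0 0 .05 0 1;0 0 0 0 1;0 0 0 0 1'
python3 - <<'E'
from h import *
go([.603,.134,.08],7.4)
I,K,M=grab("top"); H,S,V=cv2.split(cv2.cvtColor(I,cv2.COLOR_BGR2HSV))
for c in blobs((S<60)&(V>150),150):
    r=rect(c,K,M,.037)
    if r[1]<0 and 400<r[0]<750:print("placed",r)
E
```

```text
time: 13.1
ee_pos: [0.6036, 0.1316, 0.1569]
eef_rot: [0.661, 0.75, -0.0, 0.0]
ft_force: [-0.5, -0.3, 0.3]
width: 0.0869
grip_force: 0.0
pos [0.6036 0.1316 0.1569] d [ 0.012 -0.002  0.384] tool y now 7.3, turn world 0.1 -> yaw total -0.002
```

```bash
python3 -m crank '.012 0 .1 0 1;0 0 .1 0 1;0 0 .1 0 1;0 0 .06 0 1;0 0 .02 0 1;0 0 0 0 1;0 0 0 0 1' 35
python3 -m crank '0 0 0 0 -1;0 0 0 0 -1;0 0 0 0 -1;0 0 0 0 -1;0 0 0 0 -1;0 0 0 0 -1;0 0 0 0 -1;0 0 0 0 -1;0 0 0 0 -1'
python3 -m crank '0 0 -.05 0 -1;0 0 -.1 0 -1;0 0 -.12 0 -1;0 0 -.12 0 -1;0 0 -.12 0 -1;0 0 0 0 -1;0 0 0 0 -1'
python3 - <<'E'
from h import *
go([.555,-.1675,.18],-7)
I,K,M=grab("scene"); H,S,V=cv2.split(cv2.cvtColor(I,cv2.COLOR_BGR2HSV))
for c in blobs((S<60)&(V>120),100):
    r=rect(c,K,M,.037)
    if r[1]<0 and 400<r[0]<750:print("placed",r,cv2.boundingRect(c))
E
```

```text
time: 13.85
ee_pos: [0.6038, 0.1358, 0.0817]
eef_rot: [0.66, 0.751, 0.001, 0.0]
ft_force: [-0.5, -0.2, 0.1]
width: 0.0871
grip_force: 0.0
time: 14.75
ee_pos: [0.6032, 0.1358, 0.0808]
eef_rot: [0.66, 0.751, 0.0, -0.0]
ft_force: [-0.3, -0.9, 0.8]
width: 0.0498
grip_force: 35.0
time: 15.45
ee_pos: [0.6033, 0.1358, 0.1831]
eef_rot: [0.66, 0.751, 0.0, 0.0]
ft_force: [-0.6, -0.2, -1.6]
width: 0.05
grip_force: 35.0
pos [0.6033 0.1358 0.1831] d [-1.473 -0.435  0.015] tool y now 7.4, turn world -14.4 -> yaw total 0.160
placed [ 627.2 -179.7   49.7  127.    -7.4] (327, 297, 48, 57)
placed [ 447.3 -379.5   20.3   55.6   88.3] (224, 359, 22, 20)
```

```bash
python3 -m crank '0 0 0 .08 -1;0 0 0 .08 -1;-.15 -.007 0 0 -1;-.2 -.007 0 0 -1;-.2 -.007 0 0 -1;-.2 -.007 0 0 -1;-.2 -.007 0 0 -1;-.2 -.007 0 0 -1;-.2 -.007 0 0 -1;-.19 -.007 0 0 -1' >/dev/null
python3 -m crank '0 0 .05 0 -1;0 0 .1 0 -1;0 0 .1 0 -1;0 0 .1 0 -1;0 0 0 0 -1;0 0 0 0 -1;0 0 0 0 -1'
python3 -c "
from h import *
go([.554,-.168,.0195],-7)"
```

```text
time: 17.2
ee_pos: [0.555, -0.1686, 0.1135]
eef_rot: [0.749, 0.663, 0.0, 0.0]
ft_force: [0.4, 0.4, -0.3]
width: 0.0496
grip_force: 35.0
pos [ 0.555  -0.1686  0.1135] d [ 0.002 -0.006  0.47 ] tool y now -7.0, turn world -0.0 -> yaw total 0.000
```

```bash
python3 -m crank '0 0 .12 0 -1;0 0 .12 0 -1;0 0 .1 0 -1;0 0 .06 0 -1;0 0 .03 0 -1;0 0 .015 0 -1;0 0 .01 0 -1;0 0 .01 0 -1;0 0 0 0 -1;0 0 0 0 -1'
```

```text
time: 18.2
ee_pos: [0.5547, -0.1685, 0.02]
eef_rot: [0.749, 0.663, 0.0, 0.0]
ft_force: [-0.2, 0.2, -1.5]
width: 0.0495
grip_force: 35.0
```

```bash
python3 -m crank '0 0 .004 0 -1;0 0 0 0 .4;0 0 0 0 .4;0 0 0 0 .4;0 0 -.04 0 .4;0 0 -.15 0 .4;0 0 -.2 0 .4;0 0 -.2 0 .4;0 0 -.2 0 .4;0 0 -.2 0 .4'
python3 -m crank '0 0 -.1 -.09 .4;0 0 -.1 -.09 .4;0 0 -.1 -.09 .4;0 0 0 -.09 .4;0 0 0 -.09 .4;0 0 0 -.09 .4;0 0 0 -.09 .4;0 0 0 -.09 .4;0 0 0 -.09 .4;0 0 0 -.09 .4'>/dev/null
python3 -m crank '0 0 0 -.09 .4;0 0 0 -.09 .4;0 0 0 -.08 .4;-.1 .23 0 0 .4;-.1 .23 0 0 .4;-.1 .23 0 0 .4;-.1 .23 0 0 .4;-.1 .23 0 0 .4;-.1 .23 0 0 .4;-.1 .23 0 0 .4'>/dev/null
python3 -m crank '-.08 .23 0 0 .4;0 0 0 0 .4;0 0 0 0 .4;0 0 0 0 .4'
python3 - <<'E'
from h import *
I,K,M=grab("scene","s2.png")
I,K,M=grab("wrist","w3.png"); 
E
```

```text
time: 19.2
ee_pos: [0.5542, -0.1688, 0.2193]
eef_rot: [0.749, 0.662, 0.0, 0.0]
ft_force: [0.8, -0.0, -0.1]
width: 0.061
grip_force: 0.0
time: 21.6
ee_pos: [0.6617, 0.2138, 0.2776]
eef_rot: [-0.064, 0.998, -0.0, 0.0]
ft_force: [-0.1, -0.8, 0.2]
width: 0.0608
grip_force: 0.0
```

View pics/w3.png

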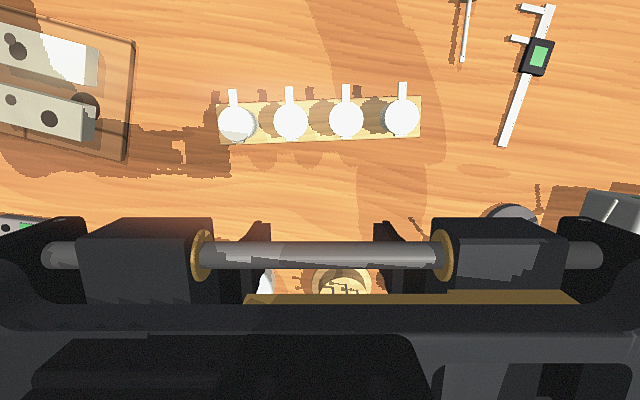

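View pics/s2.png

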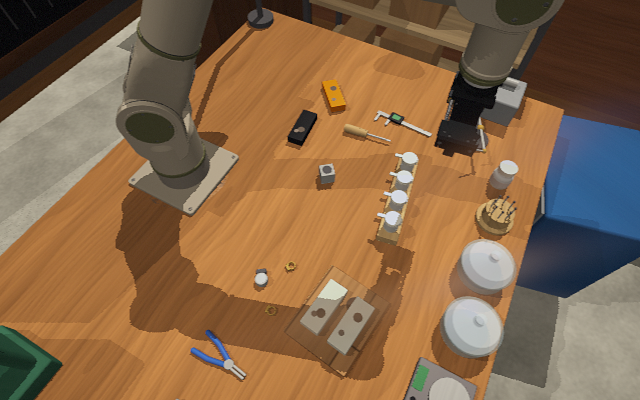

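Both blocks now lie flat and parallel on the board. All four caps are shut, with discs at (236,122), (291,119), (346,118) and (402,117) and tabs above them. Next I'll measure the cap centres and rings.

```bash
python3 - <<'E'
from h import *
ux=None
for n in ["wrist","scene"]:
    I,K,M=grab(n); H,S,V=cv2.split(cv2.cvtColor(I,cv2.COLOR_BGR2HSV))
    w=((S<70)&(V>185)).astype(np.uint8)
    k=cv2.getStructuringElement(cv2.MORPH_ELLIPSE,(15,15) if n=="wrist" else (7,7))
    o=cv2.morphologyEx(w,cv2.MORPH_OPEN,k)
    L=[]
    for c in blobs(o,40,3000):
        P=ray(c.reshape(-1,2),K,M,.074)[:,:2]*1000
        (cx,cy),r=cv2.minEnclosingCircle(P.astype(np.float32))
        if 540<cx<640 and 60<cy<340: L.append((cy,cx,r))
    L=np.array(sorted(L));print(n,L.round(1))
    d=L[-1]-L[0];print("ang",np.degrees(np.arctan2(d[0],d[1])),np.hypot(d[0],d[1]),"mean",L.mean(0))
    if n=="wrist":
        t=((S<70)&(V>150)).astype(np.uint8)&(1-cv2.dilate(o,np.ones((3,3))))
        for c in blobs(t,20,400):
            x,y,ww,h=cv2.boundingRect(c)
            if 70<y<110 and 200<x<420: print("tab tip",ray([[x+ww/2-.5,y]],K,M,.073).round(4),(x,y,ww,h))
I,K,M=grab("scene");H,S,V=cv2.split(cv2.cvtColor(I,cv2.COLOR_BGR2HSV))
b=(H>15)&(H<35)&(S>120)&(V>70)
for c in blobs(b,15,400):
    r=rect(c,K,M,.006)
    if .38<r[0]/1000<.47 and -350<r[1]<100: print(" brass",r,cv2.boundingRect(c))
go([.6,.1,.2],99.5)
E
```

```text
wrist [[101.9 610.   21.9]
 [168.5 599.3  22. ]
 [234.6 588.6  21.9]
 [301.9 577.2  22.3]]
ang 99.30415102124107 202.71522198478672 mean [201.74009895 593.74581909  22.00631523]
tab tip [[0.583  0.1229 0.073 ]] (240, 103, 30, 35)
tab tip [[0.5481 0.228  0.073 ]] (341, 84, 9, 17)
tab tip [[0.5704 0.0959 0.073 ]] (228, 89, 10, 17)
tab tip [[0.5587 0.1617 0.073 ]] (284, 86, 10, 17)
tab tip [[0.5374 0.2947 0.073 ]] (398, 82, 9, 16)
tab tip [[0.5728 0.1854 0.073 ]] (296, 101, 23, 7)
scene [[ 99.8 605.4  20.1]
 [168.7 596.1  21.7]
 [235.  585.5  21.7]
 [301.9 573.8  21.4]]
ang 98.89648834461362 204.58777428849106 mean [201.34884262 590.18341064  21.22781515]
 brass [ 441.7 -232.2   21.8   26.5  -87.5] (265, 305, 11, 11)
 brass [ 425.6 -111.9   24.5   25.4  -17.1] (285, 261, 11, 10)
pos [0.6616 0.2144 0.2775] d [ 0.379 -0.528  0.387] tool y now 97.3, turn world 2.2 -> yaw total -0.024
```

Rack centre is (0.592,0.2015), yaw 9.2°; vial3's axis is at (0.609,0.101) and vial2's at (0.598,0.168). I'll go above cap3's tab.

```bash
python3 -m crank '0 0 0 -.021 .2;.13 -.13 .13 0 0;.13 -.13 .13 0 0;.13 -.13 .13 0 -.1;.13 -.13 .13 0 -.1;0 0 .13 0 -.1;0 0 .1 0 -.1;0 0 0 0 -.1;0 0 0 0 -.1;0 0 0 0 -.1' 20
python3 - <<'E'
from h import *
go([.5735,.0952,.0645],99.2)
I,K,M=grab("wrist"); T=pose()
cv2.imwrite("pics/w4.png",I)
E
```

```text
time: 22.85
ee_pos: [0.5765, 0.0962, 0.1284]
eef_rot: [-0.081, 0.997, 0.0, 0.001]
ft_force: [0.6, -0.7, -0.0]
width: 0.0388
grip_force: 0.0
pos [0.5765 0.0962 0.1284] d [ 0.016 -0.002  0.319] tool y now 99.3, turn world -0.1 -> yaw total 0.001
```

View pics/w4.png

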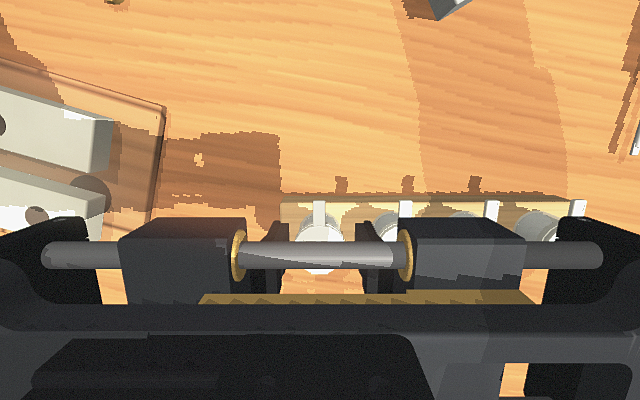

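The cap3 tab at column 320 is centred between the fingers, so I'll descend and pinch.

```bash
python3 -m crank '.016 0 .1 0 -.1;0 0 .1 0 -.1;0 0 .08 0 -.1;0 0 .03 0 -.1;0 0 .01 0 -.1;0 0 0 0 -.1;0 0 0 0 -.1' 12
python3 -m crank '0 0 0 0 -1;0 0 0 0 -1;0 0 0 0 -1;0 0 0 0 -1;0 0 0 0 -1;0 0 0 0 -1;0 0 0 0 -1'
```

```text
time: 23.6
ee_pos: [0.5732, 0.0957, 0.0639]
eef_rot: [-0.081, 0.997, 0.0, 0.001]
ft_force: [0.8, -1.0, -0.1]
width: 0.0393
grip_force: 0.0
time: 24.3
ee_pos: [0.5728, 0.0938, 0.063]
eef_rot: [-0.08, 0.997, -0.001, 0.0]
ft_force: [-0.4, -5.7, 0.9]
width: 0.0094
grip_force: 12.0
```

```bash
python3 -m crank '0 -.01 0 0 -1;-.003 0 -.03 0 -1;-.003 0 -.03 0 -1;-.009 0 -.028 0 -1;-.009 0 -.028 0 -1;-.015 0 -.026 0 -1;-.015 0 -.026 0 -1;-.02 0 -.022 0 -1;-.02 0 -.022 0 -1;0 0 0 0 -1'
python3 -m crank '-.024 0 -.0175 0 -1;-.024 0 -.0175 0 -1;-.027 0 -.012 0 -1;-.027 0 -.012 0 -1;-.029 0 -.006 0 -1;-.029 0 -.006 0 -1;-.03 0 0 0 -1;-.03 0 0 0 -1;-.044 0 .008 0 -1;0 0 0 0 -1'
```

```text
time: 25.3
ee_pos: [0.5921, 0.0967, 0.1061]
eef_rot: [-0.081, 0.997, 0.0, 0.0]
ft_force: [-1.5, -0.9, 1.9]
width: 0.0094
grip_force: 12.0
time: 26.3
ee_pos: [0.6449, 0.1054, 0.118]
eef_rot: [-0.081, 0.997, 0.0, 0.001]
ft_force: [-0.1, 0.4, 2.8]
width: 0.0095
grip_force: 12.0
```

```bash
python3 -m crank '0 0 0 0 0;0 0 0 0 0;0 0 0 0 0;0 0 0 0 0;0 0 -.1 0 0;0 0 -.2 0 0;0 0 -.2 0 0;.1 -.1 0 0 0;.15 -.15 0 0 0;.16 -.16 0 0 0'
python3 -m crank '.16 -.16 0 0 0;.16 -.16 .05 0 0;.16 -.16 .1 0 0;.06 -.1 .1 0 0;0 0 .05 0 0;0 0 0 0 0;0 0 0 0 0'
python3 - <<'E'
from h import *
I,K,M=grab("wrist","w5.png");T=pose();print(T[:3,3])
S=grab("scene")[0]
a=cv2.resize(S[140:300,240:440],(640,512),interpolation=cv2.INTER_CUBIC)
H,Sa,V=cv2.split(cv2.cvtColor(I,cv2.COLOR_BGR2HSV))
for c in blobs((H>15)&(H<35)&(Sa>120)&(V>90),60,3000):
    x,y,w,h=cv2.boundingRect(c)
    if y+h<205:print((x,y,w,h),cv2.contourArea(c),rect(c,K,M,.009))
cv2.imwrite("pics/c3.png",np.vstack([a[:330],cv2.resize(I[:205],(640,205))]))
E
```

```text
time: 27.3
ee_pos: [0.575, 0.0105, 0.218]
eef_rot: [-0.082, 0.997, 0.0, 0.0]
ft_force: [-0.7, -0.7, 1.7]
width: 0.0437
grip_force: 0.0
time: 28.0
ee_pos: [0.4886, -0.1199, 0.1583]
eef_rot: [-0.082, 0.997, 0.0, 0.0]
ft_force: [0.8, -0.4, -0.4]
width: 0.0436
grip_force: 0.0
[ 0.48888372 -0.11992929  0.15861608]
(249, 0, 166, 31) 897.0 [ 322.6 -135.9    9.   159.6   -0.7]
(162, 88, 163, 52) 786.0 [ 428.2 -210.2   11.1  170.1   -5.9]
(94, 102, 85, 20) 304.5 [ 442.5 -319.9    7.6   85.5   -0.7]
(248, 111, 77, 16) 284.5 [ 424.1 -167.1    7.4   78.9    1.4]
(140, 97, 72, 26) 268.5 [ 433.5 -279.6    9.4   73.5   -5.1]
(504, 95, 45, 14) 224.5 [364.5  72.9  10.2  47.3  -3.6]
(79, 12, 23, 17) 209.5 [ 363.4 -364.2   13.7   20.5   -2.3]
(513, 0, 35, 8) 87.0 [281.   47.2   5.3  33.8   2.1]
(80, 38, 16, 13) 78.5 [ 386.5 -367.1   10.4   15.     4.1]
(119, 117, 77, 18) 77.5 [ 453.  -298.3    4.2   78.5   -0.8]
```

View pics/c3.png

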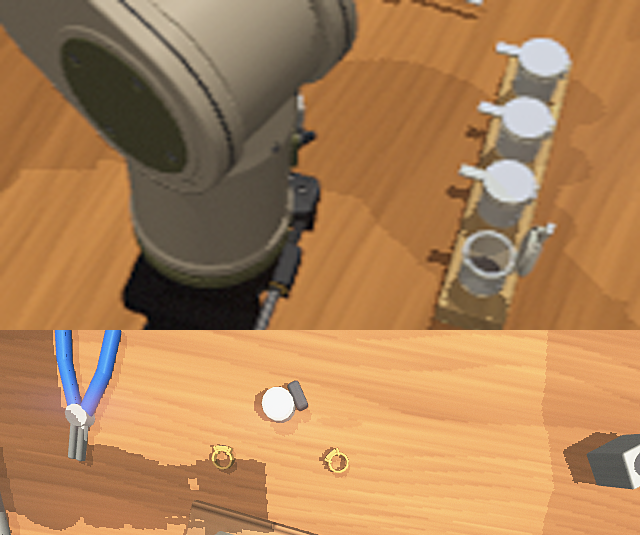

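Cap3 is standing open in the scene view. In the wrist view ring A is at about (338,131) with its bezel toward upper left, and ring B is at (222,127) with its bezel toward the robot; the loupe is at (278,74).

```bash
python3 - <<'E'
from h import *
I,K,M=grab("wrist");H,S,V=cv2.split(cv2.cvtColor(I,cv2.COLOR_BGR2HSV))
for (u,v) in [(338,131),(222,127)]:
    sub=np.s_[v-22:v+22,u-22:u+22]
    m=((H>20)&(H<32)&(S>110)&(V>110))[sub]
    n,l,st,ce=cv2.connectedComponentsWithStats(m.astype(np.uint8))
    print(n,st[:,4])
    ys,xs=np.nonzero(m); P=ray(np.c_[xs+u-22,ys+v-22],K,M,.009)[:,:2]*1000
    med=np.median(P,0); P=P[np.hypot(*(P-med).T)<20]
    (cx,cy),r=cv2.minEnclosingCircle(P.astype(np.float32)); mean=P.mean(0)
    d=mean-[cx,cy]; print("circ",cx,cy,r,"mean",mean,len(P),rect(np.c_[xs+u-22,ys+v-22],K,M,.009))
    # hole
    hh=blobs((~m)&(cv2.morphologyEx(m.astype(np.uint8),cv2.MORPH_CLOSE,np.ones((3,3)))==0),30,400)
    for c in hh:
        p=c.reshape(-1,2).mean(0)+[u-22,v-22]; print("hole",p,ray([p],K,M,.009)[0,:2]*1000,cv2.contourArea(c))
    cv2.imwrite(f"pics/r{u}.png",cv2.resize(np.hstack([I[sub],cv2.cvtColor((m*255).astype(np.uint8),cv2.COLOR_GRAY2BGR)]),None,fx=7,fy=7,interpolation=cv2.INTER_NEAREST))
a=np.vstack([cv2.imread("pics/r338.png"),cv2.imread("pics/r222.png")]);cv2.imwrite("pics/rr.png",cv2.resize(a,None,fx=.9,fy=.9))
E
```

```text
6 [1820   20   85    1    2    8]
circ 428.4562072753906 -113.07881164550781 12.568192481994629 mean [ 427.10825334 -115.2893088 ] 116 [ 428.8 -113.2   20.5   23.8  -24.5]
6 [1839   89    5    1    1    1]
circ 442.92889404296875 -231.25091552734375 12.006471633911133 mean [ 437.42698265 -232.72435051] 97 [ 439.6 -232.1   14.9   23.    12.1]
```

View pics/rr.png

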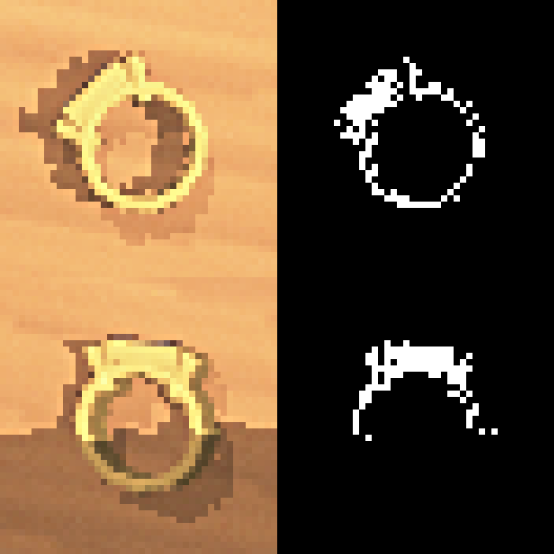

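```bash
python3 - <<'E'
from h import *
I,K,M=grab("wrist")
P=ray([[338.7,132.5],[223.3,129.3]],K,M,.009)*1000;print(P)
a=np.radians(231);g=P[0,:2]+1.4*np.array([np.cos(a),np.sin(a)]);print(g)
T=pose();b=np.radians(51);y=np.array([np.cos(b),np.sin(b)]);x=np.array([-y[1],y[0]])
d=g/1000-T[:2,3];print("after turn dx,dy",d@x/.2,d@y/.2,"z",(T[2,3]-.003)/.2); go([*g/1000,.06],51)
E
```

```text
[[ 430.13504324 -110.80110172    9.        ]
 [ 446.48317631 -230.43747997    9.        ]]
[ 429.2539947  -111.88910607]
after turn dx,dy 0.25742138161298317 -0.1543666924002971 z 0.7774947622764359
pos [ 0.4887 -0.1203  0.1585] d [0.287 0.09  0.492] tool y now 99.4, turn world -48.4 -> yaw total 0.537
```

```bash
python3 -m crank '0 0 0 .09 0;0 0 0 .09 0;0 0 0 .09 0;0 0 0 .09 0;0 0 0 .09 0;0 0 0 .087 0;.13 -.077 .1 0 0;.13 -.077 .15 0 0;0 0 .15 0 0;0 0 0 0 0' 10 >/dev/null
python3 -m crank '0 0 .12 0 .1;0 0 0 0 .1;0 0 0 0 .1'
python3 - <<'E'
from h import *
go([.4285,-.112,.003],51)
E
```

```text
time: 29.5
ee_pos: [0.429, -0.1123, 0.0551]
eef_rot: [0.334, 0.943, -0.0, 0.0]
ft_force: [0.2, 0.2, -0.4]
width: 0.0479
grip_force: 0.0
pos [ 0.429  -0.1123  0.0551] d [ 0.003 -0.     0.261] tool y now 51.0, turn world 0.0 -> yaw total -0.000
```

```bash
python3 -m crank '0 0 .1 0 .1;0 0 .1 0 .1;0 0 .04 0 .1;0 0 .015 0 .1;0 0 .006 0 .1;0 0 0 0 .1;0 0 0 0 .1' 12
python3 -m crank '0 0 0 0 -1;0 0 0 0 -1;0 0 0 0 -1;0 0 0 0 -1;0 0 0 0 -1;0 0 0 0 -1;0 0 0 0 -1;0 0 0 0 -1'
```

```text
time: 30.2
ee_pos: [0.4287, -0.1121, 0.0024]
eef_rot: [0.334, 0.943, 0.0, 0.0]
ft_force: [0.4, 0.3, -0.6]
width: 0.0477
grip_force: 0.0
time: 31.0
ee_pos: [0.4282, -0.1122, 0.0017]
eef_rot: [0.334, 0.943, 0.0, -0.0]
ft_force: [-0.4, 0.9, 2.0]
width: 0.0243
grip_force: 12.0
```

```bash
python3 -m crank '0 0 -.05 0 -1;0 0 -.15 0 -1;0 0 -.2 0 -1;0 0 -.2 0 -1;0 0 -.2 -.09 -1;0 0 0 -.09 -1;0 0 0 -.09 -1;0 0 0 -.09 -1;0 0 0 -.09 -1;0 0 0 -.087 -1' 15 
python3 -m crank '-.13 .11 0 0 -1;-.15 .13 0 0 -1;-.15 .13 0 0 -1;-.15 .13 0 0 -1;-.15 .13 0 0 -1;-.15 .13 0 0 -1;-.12 .1 0 0 -1;-.06 .05 0 0 -1;0 0 0 0 -1;0 0 0 0 -1'
python3 - <<'E'
from h import *
go([.607,.100,.074],99.3)
E
```

```text
time: 32.0
ee_pos: [0.428, -0.1124, 0.1623]
eef_rot: [-0.084, 0.996, 0.0, 0.0]
ft_force: [0.0, -0.1, -0.7]
width: 0.0238
grip_force: 15.0
time: 33.0
ee_pos: [0.6076, 0.1008, 0.162]
eef_rot: [-0.081, 0.997, -0.0, -0.0]
ft_force: [-0.4, 0.3, 0.9]
width: 0.0237
grip_force: 15.0
pos [0.6076 0.1008 0.162 ] d [ 0.004 -0.003  0.44 ] tool y now 99.3, turn world 0.0 -> yaw total -0.000
```

```bash
python3 -m crank '0 0 .12 0 -1;0 0 .12 0 -1;0 0 .1 0 -1;0 0 .05 0 -1;0 0 .03 0 -1;0 0 .015 0 -1;0 0 0 0 -1;0 0 0 0 -1'
python3 - <<'E'
from h import *
I=grab("scene")[0];J=grab("wrist")[0]
cv2.imwrite("pics/c4.png",np.vstack([cv2.resize(I[150:260,340:450],(440,440),interpolation=cv2.INTER_CUBIC)]))
E
```

```text
time: 33.8
ee_pos: [0.6085, 0.1017, 0.0756]
eef_rot: [-0.081, 0.997, 0.0, 0.001]
ft_force: [0.2, 0.6, 0.4]
width: 0.0239
grip_force: 15.0
```

View pics/c4.png

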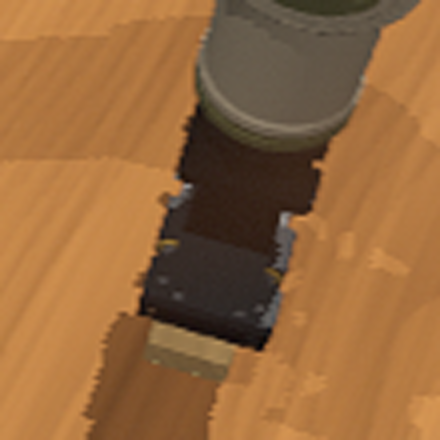

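The arm hides the mouth in this view. The position agrees with the measured axis, so I'll release here and check the vial's contents by colour.

```bash
python3 -m crank '0 0 0 0 -.3;0 0 0 0 -.2;0 0 0 0 0;0 0 0 0 0;0 0 0 0 0;0 0 -.1 0 0;0 0 -.2 0 0;0 0 -.2 0 0;-.12 0 0 0 0;-.15 0 0 0 0'
python3 -m crank '-.15 0 -.1 0 0;0 0 0 0 0;0 0 0 0 0'
python3 - <<'E'
from h import *
I,K,M=grab("wrist");H,S,V=cv2.split(cv2.cvtColor(I,cv2.COLOR_BGR2HSV))
print(pose()[:3,3])
for z in (.068,.04):
    c=proj([[.608,.100,z]],K,M)[0];print("mouth px",z,c)
c=proj([[.608,.100,.035]],K,M)[0].astype(int)
m=((H>18)&(H<34)&(S>130)&(V>90)).astype(np.uint8)
sub=m[c[1]-30:c[1]+30,c[0]-30:c[0]+30]
ys,xs=np.nonzero(sub);print(len(xs))
for r in sub[::3,::2]: print("".join(".#"[v] for v in r))
E
```

```text
time: 34.9
ee_pos: [0.6623, 0.1108, 0.1771]
eef_rot: [-0.081, 0.997, 0.001, 0.002]
ft_force: [0.6, 0.5, -0.1]
width: 0.0435
grip_force: 0.0
time: 35.2
ee_pos: [0.6911, 0.115, 0.1943]
eef_rot: [-0.081, 0.997, -0.0, -0.0]
ft_force: [-0.1, -0.4, -0.8]
width: 0.0435
grip_force: 0.0
[0.69040514 0.11491167 0.19408885]
mouth px 0.068 [319.3283387  103.19392874]
mouth px 0.04 [319.50356891 105.01218982]
21
..............................
..............................
..............................
..............................
..............................
..............................
..............................
..............................
..............................
............#.................
..............#...............
..............................
..............#...............
..............................
................#.............
..............................
..............................
..............................
..............................
..............................
```

```bash
python3 - <<'E'
from h import *
I,K,M=grab("wrist");J,K2,M2=grab("scene")
p=proj([[.608,.1,.068]],K2,M2)[0].astype(int)
a=cv2.resize(I[55:175,240:400],(640,480),interpolation=cv2.INTER_CUBIC)[:,80:480]
b=cv2.resize(J[p[1]-30:p[1]+30,p[0]-25:p[0]+25],(400,480),interpolation=cv2.INTER_CUBIC)
cv2.imwrite("pics/c5.png",np.hstack([a,b]))
E
```

```text
(no output)
```

View pics/c5.png

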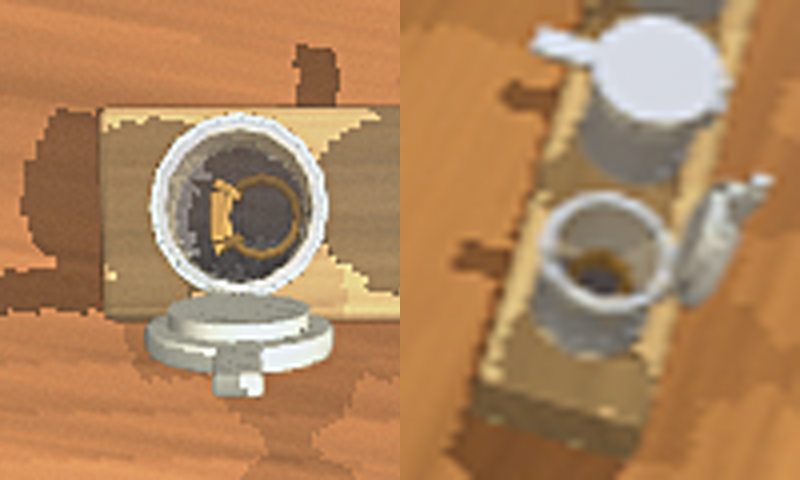

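The ring lies in vial 3 and the cap is leaning back. Now I'll close cap3 by pushing it over from behind with closed fingers.

```bash
python3 -m crank '0 -.008 .1 0 -1;0 0 .12 0 -1;0 0 .12 0 -1;0 0 .08 0 -1;0 0 0 0 -1;0 0 0 0 -1;0 0 0 0 -1' 20
python3 -m crank '.06 0 0 0 -1;.06 0 0 0 -1;.047 0 0 0 -1;.0575 0 -.01 0 -1;.059 0 0 0 -1;.0575 0 .01 0 -1;.0515 0 .03 0 -1;.042 0 .042 0 -1;.03 0 .052 0 -1;0 0 0 0 -1'
```

```text
time: 36.05
ee_pos: [0.6919, 0.1137, 0.1123]
eef_rot: [-0.081, 0.997, 0.0, 0.001]
ft_force: [0.0, -0.5, -0.4]
width: 0.0018
grip_force: 0.0
time: 37.05
ee_pos: [0.5985, 0.0986, 0.0851]
eef_rot: [-0.081, 0.997, 0.0, -0.001]
ft_force: [1.2, -0.1, 0.6]
width: 0.0001
grip_force: 0.0
```

```bash
python3 -m crank '0 0 .025 0 -1;0 0 .02 0 -1;0 0 -.04 0 -1;-.045 0 -.01 0 -1;0 0 .03 0 -1;0 0 .02 0 -1;0 0 .01 0 -1;0 0 .01 0 -1;0 0 0 0 -1'
python3 -m crank '0 0 .01 0 -1;0 0 .01 0 -1;0 0 0 0 -1'
```

```text
time: 37.95
ee_pos: [0.6082, 0.1001, 0.0743]
eef_rot: [-0.081, 0.997, 0.0, -0.0]
ft_force: [-7.4, -0.6, 16.8]
width: 0.0004
grip_force: 8.0
time: 38.25
ee_pos: [0.6084, 0.1001, 0.0736]
eef_rot: [-0.081, 0.997, 0.001, 0.0]
ft_force: [-22.9, -3.0, 48.6]
width: 0.0005
grip_force: 24.2
```

```bash
python3 -m crank '0 0 -.05 0 -1;0 0 -.12 0 -1;0 0 -.13 0 -.5;.09 .17 0 0 -.1;.083 .165 0 0 -.1;0 0 0 0 -.1;0 0 0 0 -.1;0 0 0 0 -.1' 12
python3 - <<'E'
from h import *
go([.5635,.1605,.0645],99.2)
J,K,M=grab("scene");H,S,V=cv2.split(cv2.cvtColor(J,cv2.COLOR_BGR2HSV))
b=(H>15)&(H<35)&(S>120)&(V>70)
for c in blobs(b,15,400):
    r=rect(c,K,M,.006)
    if .36<r[0]/1000<.5 and -350<r[1]<100: print(" brass",r,cv2.boundingRect(c))
E
```

```text
time: 39.05
ee_pos: [0.5637, 0.1596, 0.1288]
eef_rot: [-0.08, 0.997, -0.0, 0.0]
ft_force: [0.2, -0.1, -0.1]
width: 0.0366
grip_force: 0.0
pos [0.5637 0.1596 0.1288] d [0.    0.005 0.322] tool y now 99.2, turn world -0.0 -> yaw total 0.000
 brass [ 441.2 -233.2   22.8   25.4  -75.8] (265, 305, 11, 11)
```

Ring B is still in place, so I'll pinch tab 2.

```bash
python3 -m crank '0 .005 .1 0 -.1;0 0 .1 0 -.1;0 0 .08 0 -.1;0 0 .03 0 -.1;0 0 .01 0 -.1;0 0 0 0 -.1;0 0 0 0 -.1' 12
python3 -m crank '0 0 0 0 -1;0 0 0 0 -1;0 0 0 0 -1;0 0 0 0 -1;0 0 0 0 -1;0 0 0 0 -1;0 0 0 0 -1'
```

```text
time: 39.8
ee_pos: [0.5638, 0.1616, 0.0658]
eef_rot: [-0.081, 0.997, 0.0, 0.001]
ft_force: [1.1, -0.6, 0.7]
width: 0.0392
grip_force: 0.0
time: 40.5
ee_pos: [0.5633, 0.161, 0.065]
eef_rot: [-0.081, 0.997, -0.0, 0.0]
ft_force: [-0.5, -4.3, 1.5]
width: 0.0099
grip_force: 12.0
```

```bash
python3 -m crank '0 -.008 0 0 -1;-.003 0 -.03 0 -1;-.003 0 -.03 0 -1;-.009 0 -.028 0 -1;-.009 0 -.028 0 -1;-.015 0 -.026 0 -1;-.015 0 -.026 0 -1;-.02 0 -.022 0 -1;-.02 0 -.022 0 -1;0 0 0 0 -1'
python3 -m crank '-.024 0 -.0175 0 -1;-.024 0 -.0175 0 -1;-.027 0 -.012 0 -1;-.027 0 -.012 0 -1;-.029 0 -.006 0 -1;-.029 0 -.006 0 -1;-.03 0 0 0 -1;-.03 0 0 0 -1;-.044 0 .008 0 -1;0 0 0 0 -1'
```

```text
time: 41.5
ee_pos: [0.5827, 0.1636, 0.1081]
eef_rot: [-0.081, 0.997, 0.0, 0.0]
ft_force: [-1.5, 4.3, 1.3]
width: 0.0096
grip_force: 12.0
time: 42.5
ee_pos: [0.6356, 0.1724, 0.1204]
eef_rot: [-0.081, 0.997, 0.0, 0.001]
ft_force: [-0.7, 5.1, 1.3]
width: 0.0097
grip_force: 12.0
```

```bash
python3 -m crank '0 0 0 0 0;0 0 0 0 0;0 0 0 0 0;0 0 0 0 0;0 0 -.1 0 0;0 0 -.2 0 0;0 0 -.2 0 0;.08 -.12 0 0 0;.12 -.19 0 0 0;.12 -.19 0 0 0' >/dev/null
python3 -m crank '.125 -.19 0 0 0;.125 -.19 0 0 0;.125 -.19 .05 0 0;.125 -.19 .1 0 0;.12 -.19 .1 0 0;.04 -.07 .05 0 0;0 0 0 0 0;0 0 0 0 0;0 0 0 0 0'
python3 - <<'E'
from h import *
I,K,M=grab("wrist");H,S,V=cv2.split(cv2.cvtColor(I,cv2.COLOR_BGR2HSV))
u,v=proj([[.445,-.232,.005]],K,M)[0].astype(int);print(u,v,pose()[:3,3])
sub=np.s_[v-24:v+24,u-24:u+24]
m=((H>20)&(H<33)&(S>110)&(V>60))[sub].astype(np.uint8)
for r in m[::2]: print("".join(".#"[x] for x in r))
ys,xs=np.nonzero(m);P=ray(np.c_[xs+u-24,ys+v-24],K,M,.009)[:,:2]*1000
med=np.median(P,0);P=P[np.hypot(*(P-med).T)<22];print(cv2.minEnclosingCircle(P.astype(np.float32)),P.mean(0))
go([.4425,-.232,.06],12)
E
```

```text
time: 44.4
ee_pos: [0.4907, -0.1588, 0.1605]
eef_rot: [-0.082, 0.997, 0.0, 0.0]
ft_force: [-0.3, 0.5, -0.2]
width: 0.0439
grip_force: 0.0
260 131 [ 0.49071256 -0.1588256   0.16046459]
................................................
................................................
................................................
................................................
................................................
................................................
................................................
...............#.#############..................
................##..###########.#...............
.................#.........#.###................
...............##.#.........#..#................
...............................##...............
...............................#................
................................##..............
.................................#..............
................................................
................................................
................................................
................................................
................................................
................................................
................................................
................................................
................................................
((440.96173095703125, -231.769287109375), 11.56427001953125) [ 437.01107372 -232.13296289]
pos [ 0.4907 -0.1588  0.1605] d [ 0.298 -0.322  0.502] tool y now 99.4, turn world -87.4 -> yaw total 0.971
```

```bash
python3 -m crank '0 0 0 .09 .1;0 0 0 .09 .1;0 0 0 .09 .1;0 0 0 .09 .1;0 0 0 .09 .1;0 0 0 .09 .1;0 0 0 .09 .1;0 0 0 .09 .1;0 0 0 .09 .1;0 0 0 .09 .1' >/dev/null
python3 -m crank '0 0 0 .07 .1;-.155 -.15 .1 0 .1;-.155 -.15 .1 0 .1;0 0 .15 0 .1;0 0 .15 0 .1;0 0 0 0 .1;0 0 0 0 .1;0 0 0 0 .1'
python3 - <<'E'
from h import *
go([.445,-.232,.0025],12)
E
```

```text
time: 46.25
ee_pos: [0.4453, -0.2331, 0.0615]
eef_rot: [0.629, 0.777, 0.0, 0.001]
ft_force: [0.8, 0.2, 1.5]
width: 0.0479
grip_force: 0.0
pos [ 0.4453 -0.2331  0.0615] d [ 0.006 -0.001  0.295] tool y now 12.1, turn world -0.1 -> yaw total 0.001
```

```bash
python3 -m crank '.006 0 .1 0 .1;0 0 .1 0 .1;0 0 .06 0 .1;0 0 .025 0 .1;0 0 .01 0 .1;0 0 0 0 .1;0 0 0 0 .1' 12
python3 -m crank '0 0 0 0 -1;0 0 0 0 -1;0 0 0 0 -1;0 0 0 0 -1;0 0 0 0 -1;0 0 0 0 -1;0 0 0 0 -1;0 0 0 0 -1'
```

```text
time: 46.95
ee_pos: [0.4442, -0.2321, 0.0016]
eef_rot: [0.629, 0.777, 0.0, 0.0]
ft_force: [-0.5, 0.3, -0.5]
width: 0.0479
grip_force: 0.0
time: 47.75
ee_pos: [0.4438, -0.2319, 0.0009]
eef_rot: [0.629, 0.777, 0.0, -0.0]
ft_force: [-0.5, 1.1, 1.8]
width: 0.0243
grip_force: 12.0
```

```bash
python3 -m crank '0 0 -.05 0 -1;0 0 -.15 0 -1;0 0 -.2 0 -1;0 0 -.2 0 -1;0 0 -.2 -.09 -1;0 0 0 -.09 -1;0 0 0 -.09 -1;0 0 0 -.09 -1;0 0 0 -.09 -1;0 0 0 -.09 -1' 15 
python3 -m crank '0 0 0 -.09 -1;0 0 0 -.09 -1;0 0 0 -.09 -1;0 0 0 -.09 -1;0 0 0 -.068 -1;-.08 .13 0 0 -1;-.118 .2 0 0 -1;-.118 .2 0 0 -1;-.118 .2 0 0 -1;-.118 .2 0 0 -1'>/dev/null
python3 -m crank '-.118 .2 0 0 -1;-.118 .2 0 0 -1;-.118 .2 0 0 -1;-.118 .2 0 0 -1;-.06 .12 0 0 -1;0 0 0 0 -1;0 0 0 0 -1;0 0 0 0 -1'
python3 - <<'E'
from h import *
go([.5985,.167,.075],99.3)
E
```

```text
time: 48.75
ee_pos: [0.4435, -0.2322, 0.1614]
eef_rot: [0.251, 0.968, 0.0, 0.0]
ft_force: [0.1, -0.5, -0.1]
width: 0.0242
grip_force: 15.0
time: 50.55
ee_pos: [0.5992, 0.166, 0.1614]
eef_rot: [-0.078, 0.997, -0.0, 0.0]
ft_force: [-0.4, -0.5, 0.3]
width: 0.0236
grip_force: 15.0
pos [0.5992 0.166  0.1614] d [0.003 0.006 0.432] tool y now 99.0, turn world 0.3 -> yaw total -0.003
```

Still holding at 23.6 mm opening. I'll lower it to the mouth, release, and back off to look.

```bash
python3 -m crank '.003 .006 .12 0 -1;0 0 .12 0 -1;0 0 .1 0 -1;0 0 .05 0 -1;0 0 .03 0 -1;0 0 .01 0 -1;0 0 0 0 -1;0 0 0 0 -1'
python3 -m crank '0 0 0 0 -.3;0 0 0 0 -.2;0 0 0 0 0;0 0 0 0 0;0 0 0 0 0;0 0 -.1 0 0;0 0 -.2 0 0;0 0 -.2 0 0;-.12 0 0 0 0;-.15 0 0 0 0' >/dev/null
python3 -m crank '-.15 0 -.1 0 0;0 0 0 0 0;0 0 0 0 0'
python3 - <<'E'
from h import *
I,K,M=grab("wrist");J,K2,M2=grab("scene")
p=proj([[.599,.167,.068]],K2,M2)[0].astype(int);q=proj([[.599,.167,.068]],K,M)[0].astype(int);print(p,q,pose()[:3,3])
a=cv2.resize(I[q[1]-60:q[1]+60,q[0]-50:q[0]+50],(400,480),interpolation=cv2.INTER_CUBIC)
b=cv2.resize(J[p[1]-30:p[1]+60,p[0]-35:p[0]+40],(400,480),interpolation=cv2.INTER_CUBIC)
cv2.imwrite("pics/c6.png",np.hstack([a,b]))
E
```

```text
time: 51.35
ee_pos: [0.599, 0.1688, 0.0758]
eef_rot: [-0.079, 0.997, 0.0, 0.001]
ft_force: [-0.6, 0.2, 0.2]
width: 0.0243
grip_force: 15.0
time: 52.65
ee_pos: [0.6816, 0.1818, 0.1945]
eef_rot: [-0.079, 0.997, -0.0, -0.0]
ft_force: [-0.6, -0.7, -0.8]
width: 0.0435
grip_force: 0.0
[399 197] [319 103] [0.68056389 0.18189762 0.19427448]
```

View pics/c6.png

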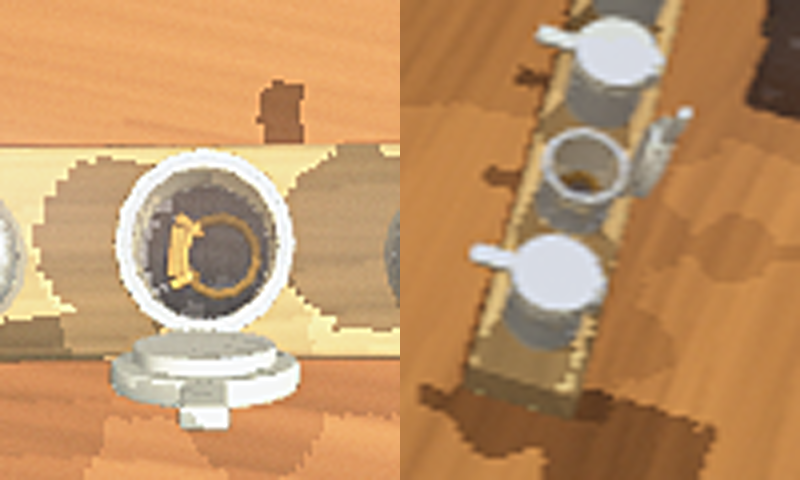

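The ring lies in vial 2 and cap3 is fully shut. I'll close cap2 the same way.

```bash
python3 -m crank '0 -.008 .1 0 -1;0 0 .12 0 -1;0 0 .12 0 -1;0 0 .08 0 -1;0 0 0 0 -1;0 0 0 0 -1;0 0 0 0 -1' 20
python3 -m crank '.06 0 0 0 -1;.06 0 0 0 -1;.047 0 0 0 -1;.0575 0 -.01 0 -1;.059 0 0 0 -1;.0575 0 .01 0 -1;.0515 0 .03 0 -1;.042 0 .042 0 -1;.03 0 .052 0 -1;0 0 0 0 -1'
python3 -m crank '0 0 .025 0 -1;0 0 .02 0 -1;0 0 -.04 0 -1;-.045 0 -.01 0 -1;0 0 .03 0 -1;0 0 .02 0 -1;0 0 .01 0 -1;0 0 .01 0 -1;0 0 0 0 -1'
```

```text
time: 53.45
ee_pos: [0.6823, 0.1806, 0.1125]
eef_rot: [-0.079, 0.997, 0.0, 0.001]
ft_force: [0.4, -0.6, 0.4]
width: 0.0019
grip_force: 0.0
time: 54.45
ee_pos: [0.5889, 0.1657, 0.0853]
eef_rot: [-0.079, 0.997, 0.0, -0.001]
ft_force: [-0.0, 0.0, -0.3]
width: 0.0002
grip_force: 0.0
time: 55.35
ee_pos: [0.5986, 0.1671, 0.0743]
eef_rot: [-0.079, 0.997, 0.0, -0.0]
ft_force: [-6.0, -1.2, 14.4]
width: 0.0003
grip_force: 7.2
```

```bash
python3 -m crank '0 0 .01 0 -1;0 0 .005 0 -1;0 0 0 0 -1'
python3 -m crank '0 0 -.04 0 -1;0 0 -.1 0 -1;0 0 -.15 0 -1;0 0 -.25 0 -1;-.2 .1 -.2 0 -1;-.2 .1 0 0 -1;0 0 0 0 -1;0 0 0 0 -1;0 0 0 0 -1'
python3 - <<'E'
from h import *
I,K,M=grab("wrist"); H,S,V=cv2.split(cv2.cvtColor(I,cv2.COLOR_BGR2HSV))
w=((S<70)&(V>185)).astype(np.uint8)
o=cv2.morphologyEx(w,cv2.MORPH_OPEN,cv2.getStructuringElement(cv2.MORPH_ELLIPSE,(15,15)))
for c in blobs(o,40,3000):
    (cx,cy),r=cv2.minEnclosingCircle((ray(c.reshape(-1,2),K,M,.074)[:,:2]*1000).astype(np.float32))
    if 540<cx<640 and 60<cy<340: print("cap",round(cx,1),round(cy,1),round(r,1))
t=((S<70)&(V>150)).astype(np.uint8)&(1-cv2.dilate(o,np.ones((3,3))))
for c in blobs(t,20,400):
    x,y,ww,h=cv2.boundingRect(c); p=ray([[x+ww/2-.5,y]],K,M,.073)[0]
    if .52<p[0]<.6 and .06<p[1]<.33: print("tab",p.round(4),(x,y,ww,h))
J,K,M=grab("scene");H,S,V=cv2.split(cv2.cvtColor(J,cv2.COLOR_BGR2HSV))
for c in blobs((S<70)&(V>150),100):
    r=rect(c,K,M,.037)
    if r[1]<0 and 400<r[0]<750:print("block",r)
# things not to be moved: change since the start, away from arm
J0=cv2.imread("pics/scene0.png")
for n,(u,v) in dict(loupe=(261,278),cube=(327,173),pliers=(220,357),graver=(365,133)).items():
    a=J0[v-22:v+22,u-30:u+30];b=cv2.resize(J[v-26:v+26,u-34:u+34],None,fx=1,fy=1)
    s=cv2.matchTemplate(b,a,cv2.TM_CCOEFF_NORMED);_,mx,_,loc=cv2.minMaxLoc(s);print(n,round(mx,2),loc)
E
```

```text
time: 55.65
ee_pos: [0.5987, 0.1672, 0.0739]
eef_rot: [-0.079, 0.997, 0.001, -0.0]
ft_force: [-17.9, -4.5, 38.6]
width: 0.0003
grip_force: 19.2
time: 56.55
ee_pos: [0.6649, 0.214, 0.2111]
eef_rot: [-0.079, 0.997, -0.0, -0.0]
ft_force: [0.6, -0.6, -0.3]
width: 0.0003
grip_force: 0.0
cap 609.4 102.4 22.4
cap 598.6 168.2 22.0
cap 588.2 234.2 22.1
cap 577.1 300.9 21.6
tab [0.5841 0.124  0.073 ] (225, 94, 37, 42)
tab [0.5483 0.2278 0.073 ] (349, 73, 11, 20)
tab [0.5588 0.1612 0.073 ] (279, 73, 11, 20)
tab [0.5369 0.2942 0.073 ] (419, 72, 11, 21)
tab [0.5701 0.0957 0.073 ] (209, 74, 13, 19)
tab [0.5744 0.1854 0.073 ] (295, 94, 24, 8)
block [ 627.5 -178.2   50.2  123.1   -7.8]
block [ 551.9 -168.8   49.3  124.7   -6.6]
block [ 446.7 -379.1   20.3   54.5   89.7]
loupe 0.65 (4, 4)
cube 0.93 (4, 4)
pliers 1.0 (4, 4)
graver 0.96 (4, 4)
```

All four caps read the same as when shut at the start, both blocks sit flat on the board, and the other items haven't shifted. I'm handing in.

```bash
python3 -c "
from bench import workorder
print(workorder.close_job())"
```

```text
the job is handed in; nothing more can be done
None
```

The job is handed in: both blocks lie flat side by side on the board, the two rings I found are in vials 2 and 3, and all four caps are shut; the hand-in gave no verdict.

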